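# Take the spindle shaft out of its stand and hold it level

### The job

The stepped steel shaft lies in the shaft stand, its end caught in the sleeve of the sliding tailstock. Slide the tailstock back by its upright knob, away from the shaft, fully against its stop and leave it there; then lift the shaft out of its two rests, keeping it level, and hold it level and still right above the rests, at least 10 cm higher than it lay, for three seconds so that I can look at its underside. Finish while still holding it up, gripped in the air, and leave the tools and parts lying round the stand as they are.

Things in the scene. Friction and masses are not known exactly. Their poses are not given: they have to be found in the camera images.
- stand: Fixed dark shaft stand: bed 90 mm wide (its x), y = -150 to +245 mm long, 22 mm high. Origin on the bench under the middle of the lying shaft, z up; yaw varies, +-23 degrees. V-notched rests (8 mm thick, tops at z = 82 mm) at y = -73 and +73 mm; headstock block (95 mm high) at y = -140 to -110 mm; end stop (44 mm high) at the +y end. Bystanders lie 75 mm or more off its middle line.
- tailstock (a joint): Slide of the tailstock carriage along the stand's +y, away from the shaft, m: 0 = sleeve over the shaft's end, 0.070 = against the stop. Starts at 0 to 0.006; needs about 2.5 N, stays where left. Carriage 72 mm wide, 50 mm long, top at z = 100 mm. Its sleeve (27 mm outside, 20 mm bore) covers 7 to 17 mm of the shaft's end, so the shaft cannot be lifted; fully back it is 55 mm clear.
- tailstock_knob (a point): Point on the axis of the tailstock's upright knob, 130 mm above the bench. The knob is a round steel post, 16 mm in diameter, fixed on the carriage, free from z = 104 to 150 mm (below it a 28 mm wide collar); take it from above. Axes as the stand's.
- shaft: Loose stepped steel shaft, 0.4 to 0.6 kg, 200 mm long, lying along the stand's y in the two rests, axis 80 mm above the bench. Origin on its axis at mid length; its y runs along it towards the tailstock (x and z may be turned about y). Main part 22 mm in diameter from y = -65 to +65 mm, ends 16 mm; a flange, 50 mm in diameter, at y = -57 to -43 mm, so it does not balance at mid length.
- shaft_balance (a point): The shaft's balance point (centre of mass), on its axis 12.9 mm from mid length towards the flange (own y = -12.9 mm), on the plain 22 mm thick part: the place to grip it, from above, fingers closing across the shaft. The bed lies 58 mm below it.
- rest_mid (a point): Fixed point of the stand midway between the two rests at the height of the axis of the lying shaft, 80 mm above the bench.
- spanner_13: Bystander: steel combination spanner, 27 x 172 x 6 mm, lying flat on the bench in front of the stand; origin at the middle of its underside, length along its y. Leave it alone.
- hex_key: Bystander: black L-shaped hex key, 33 x 98 x 6 mm, lying on the bench in front of the stand; origin at the middle of its underside, long side along its y. Leave it alone.
- wing_nut_5: Bystander: wing nut, 13 x 33 x 19 mm, standing on the bench behind the stand; origin at the middle of its underside. Leave it alone.
- spare_block: Bystander: light grey clamp block with a bore and a stud, 24 x 47 x 26 mm, on the bench behind the stand; origin at the middle of its underside. Leave it alone.
- spare_block_2: Bystander: small blackened steel block, 22 x 36 x 19 mm, lying on the bench behind the stand; origin at the middle of its underside. Leave it alone.
Things that resemble listed ones, but are neither listed nor needed, are in the scene too. What is meant by the shaft is not green, and is the larger of those in its own colour.

How it is judged:
By the outcome, as a careful person would: the job done as asked, in the order asked, and still so for the second after the job is handed in, while the arm keeps its last pose, push and grip.
It also fails if it takes over 45 s, if anything falls off the work surface, if the arm or the gripper's body presses on something with over 40 N, if the wrist force passes 120 N, or if a joint passes its speed limit or range.

### The arm

A 6-joint arm with a two-finger parallel gripper is mounted at the origin on a cart in front of the work surface, level with it; the furniture and walls round the work are solid. World frame = base frame: x ahead of the robot, y to its left, z up, the work surface at z = 0. Lengths are in m, angles in rad, forces in N, time in s.
With the tool pointing down it reaches from about 0.275 to 0.725 m from the base axis. Payload 5.6 kg.
Tool frame: the origin (TCP) lies at the very end of the fingers, on their centre line; the grasp point (between the pads) lies 19 mm behind it; y points along the fingers, z is the direction in which the jaws open and shut, and the axes are right-handed (so a half turn about y gives the same grasp; the last joint's range is limited). The gripper opens to 85 mm and grips with 20 to 120 N. Pads are 22 mm wide; open, the fingers measure 114 mm over their backs; the gripper's body (76 mm by 85 mm) begins 54 mm behind the grasp point. The pads swing forward as they close: fully open they stand 13 mm farther back than shut.
Start: joints at [1.53, 0.255, 0.108, 0, -1.424, -0.285], TCP at [0.176, 0.521, 0.231] pointing down, gripper open.
Joint ranges: [-2.95, 2.95], [-1.21, 1.97], [-1.09, 1.5], [-2.87, 1.71], [-2.94, -0.07], [-3.05, 3.05]. Speed limits (rad/s): [2.57, 2.57, 3.14, 3.14, 3.14, 3.14].

### API

Orientations are given as [roll, pitch, yaw] about the fixed x, y, z axes, in that order (R = Rz(yaw) Ry(pitch) Rx(roll)).
In Python, from station import manip, read_camera, camera_info, order gives the robot as it stands.
- The arm moves only by the tool carry_out, never from a script. Its argument "series" is a list of rows, each a list of 3 entries, a list of its own where there are three numbers: the shift along the world's x, y, z in cm, then the turn, a rotation vector about the world's x, y, z in rad, then the opening, from -1 (shut) to 1 (fully open). In form: [[[x, y, z], [wx, wy, wz], claw], ...]. A call has 1 to 12 rows; each row shifts and turns the commanded pose from where the row before left it; what a row does not reach is not made up. A row lasts 1/8 s, in which the tool goes at most 62.5 mm and 10.7 degrees, less where a joint would pass 70% of its speed; a pose out of reach is approached as far as the arm can. A call is refused whole if a number of a shift passes 6.25 or a number of a turn 0.188, either way. A call with a gripper value outside its range is refused whole. The fingers move at their own pace and stop on an object; "force" is the grip in N (left out, the last holds). Time passes only in rows, so rows that do not move let the fingers close. It gives the time, the measured TCP pose, the force and the opening at its end, in the units of the state.
- manip.get_state(): the state, without advancing time (a new reading comes with each control period).
- read_camera(name): name is "scene" or "top" or "wrist"; returns the picture (420x560x3 uint8, red, green, blue); there is no depth.
- camera_info(name): a dict with "K" (3x3 intrinsics, pixels), "k1" (the pictures are not rectified: a ray, as slopes to the right and down, at radius r is drawn at 1 + k1 r^2 times it, then the intrinsics apply), "origin" and "rotation" of the camera in the world; the wrist camera has in their place "hand_eye" (4x4, takes a point from camera to tool coordinates, whose origin is the TCP and whose axes are the tool frame's). Camera axes: x right, y up, looking along -z (the intrinsics and any distortion apply to the point x, -y, -z); pixel columns grow to the right and rows downward; lengths in m; the calibration is good to about 2 mm. A picture is of the moment at which its call begins: read the wrist's pose just before it. camera_info takes no time and is no camera call.
- order.sign_off(): hands the job in, once; it reports no verdict.
The state is a dict: "time_s": time; "joints": joint angles; "dq": joint speeds; "tau": joint torques, N m; "tcp_pos": TCP position; "tcp_rot": TCP orientation; "contact_force": force on the tool from outside, world axes, zero at the start; "moment": the same for the moment, N m; "width": finger opening in m.
Only numpy, scipy, OpenCV 4.12 (cv2) and the standard library are available. Lean on these libraries where they do the work, as an engineer would, in place of code of your own. Each camera call takes 0.05 s, during which the arm holds its last target. There are 200 camera calls.

## Working session

There is one attempt and no reset: what is moved stays moved. The work goes in short steps, Python scripts to look and compute and a tool call to move; the robot and the scene stay as the last step left them, time stands still between calls to the robot, and variables do not carry over. Pictures are saved under pics/ and viewed, about 8 in all and at most 12, crops included, and the job is handed in when it is done.

Besides the shell and the picture viewer there is one more tool, called as name(argument=value, ...), one argument or row to a line, values as JSON. carry_out: Moves the arm, as the interface text tells. Its arguments: {"type":"object","properties":{"series":{"type":"array","items":{"type":"array"}},"force":{"type":"number"}},"required":["series"]}

```bash
mkdir -p pics
python3 - <<'E'
from station import manip, read_camera, camera_info
import cv2
for n in ("scene","top"):
    cv2.imwrite(f"pics/{n}0.png",read_camera(n)[:,:,::-1])
    c=camera_info(n); print(n,c)
print(camera_info("wrist"))
print(manip.get_state())
E
```

```text
scene {'K': array([[443.22570717,   0.        , 272.94320048],
       [  0.        , 443.22570717, 218.60790816],
       [  0.        ,   0.        ,   1.        ]]), 'k1': -0.012184132231795873, 'origin': array([ 0.03104895, -0.47692763,  0.61011368]), 'rotation': array([ 0.94297459, -0.01224442, -0.9457537 ])}
top {'K': array([[426.76368522,   0.        , 275.43676901],
       [  0.        , 426.76368522, 209.36427661],
       [  0.        ,   0.        ,   1.        ]]), 'k1': 0.04231696507177004, 'origin': array([ 0.48874133, -0.07809768,  1.03051253]), 'rotation': array([ 8.92822790e-02, -4.51527237e-04, -1.55289182e+00])}
{'K': array([[378.23081201,   0.        , 276.87298992],
       [  0.        , 378.23081201, 204.45756117],
       [  0.        ,   0.        ,   1.        ]]), 'k1': -0.04280033966232478, 'hand_eye': array([[-7.17502283e-04, -9.52733355e-01, -3.03806911e-01,
        -7.74918877e-02],
       [-8.22170651e-04,  3.03807449e-01, -9.52733099e-01,
        -1.42822469e-01],
       [ 9.99999405e-01, -4.33807048e-04, -1.00129194e-03,
         1.06456019e-03],
       [ 0.00000000e+00,  0.00000000e+00,  0.00000000e+00,
         1.00000000e+00]])}
{'time_s': 0.1, 'joints': array([ 1.52958230e+00,  2.55691587e-01,  1.07095764e-01, -3.85502259e-04,
       -1.42389553e+00, -2.84568894e-01]), 'dq': array([-0.00167719, -0.00040904,  0.00358112,  0.00020054, -0.00097484,
       -0.00075334]), 'tau': array([-1.89431426e-03, -3.87603056e+01,  2.38477707e+01,  5.37803292e+00,
       -3.73284172e-03, -1.28067636e-06]), 'tcp_pos': array([0.17586322, 0.52064935, 0.23047473]), 'tcp_rot': array([-1.56906243e+00,  1.09948312e-04,  2.81575308e+00]), 'contact_force': array([-0.24853423, -0.37013478,  0.2145819 ]), 'moment': array([-0.01671703,  0.00070167, -0.03256372]), 'width': 0.08544706111474215}
```

View pics/top0.png

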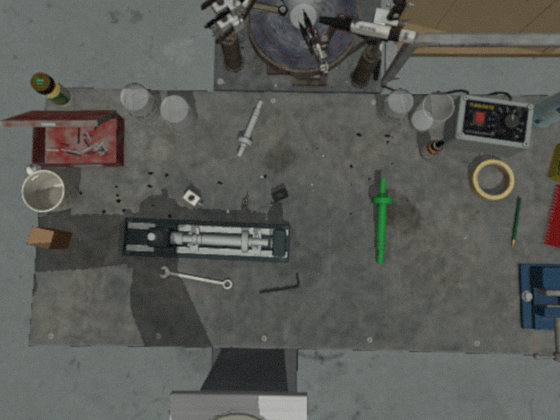

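View pics/scene0.png

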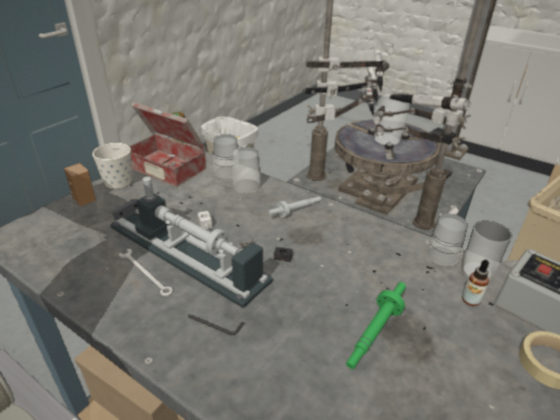

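The top view shows the stand at (207,240), with its tailstock knob at about (152,237) and the headstock at (281,242). Three things could be taken for the shaft:
- Grey shaft in the stand at (215,240). I choose this one: it is not green, it is the larger of the two grey ones, and it lies in the rests.
- Small grey shaft at (249,128).
- Green shaft at (382,220).

Next is a close crop to check the choice.

```bash
cat > h.py <<'E'
import numpy as np, cv2
from scipy.spatial.transform import Rotation as R
from station import manip, read_camera, camera_info
def cam(n,s=None):
    c=camera_info(n)
    if n=="wrist":
        T=np.eye(4);T[:3,:3]=R.from_euler('xyz',s['tcp_rot']).as_matrix();T[:3,3]=s['tcp_pos']
        M=T@c['hand_eye'];return c,M[:3,3],M[:3,:3]
    return c,c['origin'],R.from_euler('xyz',c['rotation']).as_matrix()
def back(n,uv,z,s=None):
    c,o,Rm=cam(n,s); out=[]
    p=cv2.undistortPoints(np.float64(uv).reshape(-1,1,2),c['K'],np.array([c['k1'],0,0,0.]))[:,0]
    d=np.c_[p[:,0],-p[:,1],-np.ones(len(p))]@Rm.T
    return o+d*((np.broadcast_to(z,len(p))-o[2])/d[:,2])[:,None]
def proj(n,P,s=None):
    c,o,Rm=cam(n,s); q=(np.atleast_2d(P)-o)@Rm; q=np.c_[q[:,0],-q[:,1],-q[:,2]]
    return cv2.projectPoints(q,np.zeros(3),np.zeros(3),c['K'],np.array([c['k1'],0,0,0.]))[0][:,0]
def crop(im,x0,y0,w,h,f,name):
    cv2.imwrite(name,cv2.resize(im[y0:y0+h,x0:x0+w,::-1],None,fx=f,fy=f,interpolation=cv2.INTER_CUBIC))
E
python3 - <<'E'
from h import *
crop(read_camera("top"),110,205,195,70,4,"pics/topc.png")
E
```

```text
(no output)
```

View pics/topc.png

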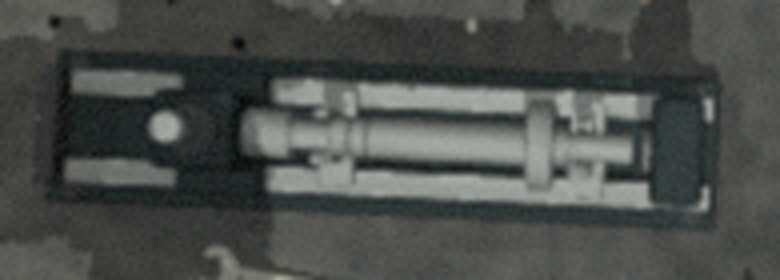

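The crop shows the knob top at about (151.5,236.7), the rests near (194.5,239) and (256.5,242), and the flange at (245,240.7). The tailstock's sleeve sits on the left-hand end. It is the right shaft.

Run:
```python
from h import *
f=lambda a:np.float64(a)/4+[110-.375,205-.375]
k=back("top",f([[166,127]]),.15)[0]; print("knob",k)
r=back("top",f([[338,135],[587,148]]),.08); print("rests",r, "mid",r.mean(0),"dist",np.linalg.norm(r[0]-r[1]))
b=back("top",f([[62,53],[50,197],[718,80],[713,222]]),[.011,.011,.011,.011]); 
v=(b[:2].mean(0)-b[2:].mean(0)); print("bed",b,"yaw",np.degrees(np.arctan2(-v[0],v[1])),np.linalg.norm(v), b.mean(0))
a=back("top",f([[634,150],[541,143.5],[300,132]]),.08); print("axis",a); w=a[2]-a[0];print(np.degrees(np.arctan2(-w[0],w[1])))
w=r[0]-r[1];print("yaw rests",np.degrees(np.arctan2(-w[0],w[1])))
w=k-r.mean(0);print("yaw knob",np.degrees(np.arctan2(-w[0],w[1])),w)
```

```text
knob [0.50734564 0.17695752 0.15      ]
rests [[ 0.50597695  0.10221236  0.08      ]
 [ 0.50116041 -0.03597358  0.08      ]] mid [0.50356868 0.03311939 0.08      ] dist 0.13826986383091996
bed [[ 0.55323313  0.28061397  0.011     ]
 [ 0.46795549  0.28328495  0.011     ]
 [ 0.54396625 -0.11029811  0.011     ]
 [ 0.45967669 -0.10858384  0.011     ]] yaw -1.284044494117727 0.3914887407728547 [0.50620789 0.08625424 0.011     ]
axis [[ 0.50051615 -0.0620791   0.08      ]
 [ 0.50320216 -0.0103914   0.08      ]
 [ 0.50728363  0.12327229  0.08      ]]
-2.091034317133324
yaw rests -1.9962668772719174
yaw knob -1.5041510933955118 [0.00377696 0.14383813 0.07      ]
```

carry_out(
  series=[
    [[2.75,-3.0,0.3],[0,0,-0.106],1],
    [[2.75,-3.0,0.3],[0,0,-0.106],1],
    [[2.75,-3.0,0.3],[0,0,-0.106],1],
    [[2.75,-3.0,0.3],[0,0,-0.106],1],
    [[2.75,-3.0,0.3],[0,0,-0.106],1],
    [[2.75,-3.0,0.3],[0,0,-0.106],1],
    [[2.75,-3.0,0.3],[0,0,-0.106],1],
    [[2.75,-3.0,0.3],[0,0,-0.106],1],
    [[2.75,-3.0,0.3],[0,0,-0.106],1],
    [[2.75,-3.0,0.3],[0,0,-0.106],1],
    [[2.75,-3.0,0.3],[0,0,-0.106],1],
    [[2.75,-3.0,0.3],[0,0,-0.106],1],
  ],
)

```text
time_s: 1.65
tcp_pos: [0.5066, 0.1599, 0.2671]
tcp_rot: [-1.57, 0.0, 1.54]
contact_force: [0.1, 0.9, 0.0]
width: 0.0856
```

carry_out(
  series=[
    [[0,0,0],[0,0,0],1],
    [[0,0,0],[0,0,0],1],
  ],
)

```text
time_s: 1.9
tcp_pos: [0.5058, 0.1611, 0.2669]
tcp_rot: [-1.57, 0.0, 1.544]
contact_force: [0.2, 0.4, -0.3]
width: 0.0849
```

Run:
```python
from h import *
s=manip.get_state(); im=read_camera("wrist"); print({k:s[k] for k in('tcp_pos','tcp_rot','joints')})
np.save("s1.npy",s,allow_pickle=True)
cv2.imwrite("pics/w1.png",im[:,:,::-1])
yw=np.radians(-1.6);c=np.array([.504,.0385,0])
e=np.array([-np.sin(yw),np.cos(yw),0])
for n,P in(("knobtop",[.5073,.177,.15]),("flange",c-.05*e+[0,0,.08]),("bal",c-.0129*e+[0,0,.08])):print(n,proj("wrist",P,s))
```

```text
{'tcp_pos': array([0.5057613 , 0.16107106, 0.2668717 ]), 'tcp_rot': array([-1.56992721e+00,  1.36129830e-04,  1.54390780e+00]), 'joints': array([ 6.03183779e-01,  2.09678689e-01,  1.38606112e-01, -4.03088687e-04,
       -1.50050619e+00, -6.30043895e-01])}
knobtop [[274.22416606 220.23066858]]
flange [[274.02015758 -41.51994935]]
bal [[274.0259262   10.55211347]]
```

View pics/w1.png

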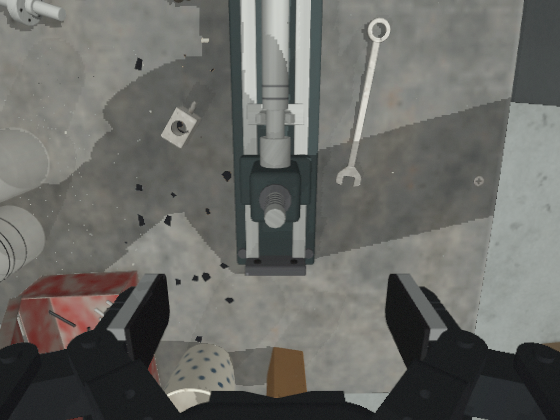

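The wrist view shows the knob top at (273,217), 3 px from the predicted spot. That puts the knob axis at about (0.5075, 0.176). I descend onto it now.

carry_out(
  series=[
    [[0.1,0.75,-2.5],[0,0,0],1],
    [[0.1,0.75,-2.5],[0,0,0],1],
    [[0,0,-2.5],[0,0,0],1],
    [[0,0,-2],[0,0,0],1],
    [[0,0,-2],[0,0,0],1],
    [[0,0,-2],[0,0,0],1],
    [[0,0,-2],[0,0,0],1],
    [[0,0,0],[0,0,0],1],
    [[0,0,0],[0,0,0],1],
  ],
)

```text
time_s: 3.08
tcp_pos: [0.5083, 0.1767, 0.1133]
tcp_rot: [-1.572, -0.0, 1.545]
contact_force: [0.2, -0.2, -0.0]
width: 0.0856
```

carry_out(
  force=40,
  series=[
    [[0,0,0],[0,0,0],0],
    [[0,0,0],[0,0,0],-0.3],
    [[0,0,0],[0,0,0],-1],
    [[0,0,0],[0,0,0],-1],
    [[0,0,0],[0,0,0],-1],
    [[0,0,0],[0,0,0],-1],
    [[0,0,0],[0,0,0],-1],
    [[0,0,0],[0,0,0],-1],
  ],
)

```text
time_s: 4.08
tcp_pos: [0.5079, 0.176, 0.1125]
tcp_rot: [-1.571, 0.0, 1.544]
contact_force: [-3.1, 0.2, 5.1]
width: 0.015
```

carry_out(
  series=[
    [[0.02,0.6,0],[0,0,0],-1],
    [[0.02,0.6,0],[0,0,0],-1],
    [[0.02,0.6,0],[0,0,0],-1],
    [[0.02,0.6,0],[0,0,0],-1],
    [[0.02,0.6,0],[0,0,0],-1],
    [[0.02,0.6,0],[0,0,0],-1],
    [[0.02,0.6,0],[0,0,0],-1],
    [[0.02,0.6,0],[0,0,0],-1],
    [[0.02,0.6,0],[0,0,0],-1],
    [[0.02,0.6,0],[0,0,0],-1],
    [[0,0,0],[0,0,0],-1],
  ],
)

```text
time_s: 5.45
tcp_pos: [0.5096, 0.2364, 0.1125]
tcp_rot: [-1.57, 0.0, 1.544]
contact_force: [-4.5, -0.2, 6.0]
width: 0.0148
```

carry_out(
  series=[
    [[0,0.2,0],[0,0,0],-1],
    [[0,0.2,0],[0,0,0],-1],
    [[0,0,0],[0,0,0],-1],
  ],
)

```text
time_s: 5.82
tcp_pos: [0.5096, 0.2399, 0.1125]
tcp_rot: [-1.57, 0.001, 1.544]
contact_force: [-4.3, -2.0, 5.6]
width: 0.015
```

carry_out(
  series=[
    [[0,0.2,0],[0,0,0],-1],
    [[0,0.2,0],[0,0,0],-1],
    [[0,0,0],[0,0,0],-1],
  ],
)

```text
time_s: 6.2
tcp_pos: [0.5097, 0.2427, 0.1125]
tcp_rot: [-1.57, 0.003, 1.544]
contact_force: [-4.0, -5.5, 6.8]
width: 0.0151
```

carry_out(
  series=[
    [[0,0.2,0],[0,0,0],-1],
    [[0,0.1,0],[0,0,0],-1],
    [[0,0,0],[0,0,0],-1],
  ],
)

```text
time_s: 6.58
tcp_pos: [0.5096, 0.2427, 0.1124]
tcp_rot: [-1.569, 0.008, 1.543]
contact_force: [-2.5, -14.2, 8.3]
width: 0.0147
```

The stop is reached at y = 0.2427: the force rises to 14 N with no more travel, after 67 mm in all. I release and go up.

carry_out(
  series=[
    [[0,-0.2,0],[0,0,0],-1],
    [[0,0,0],[0,0,0],0],
    [[0,0,0],[0,0,0],1],
    [[0,0,0],[0,0,0],1],
    [[0,0,0],[0,0,0],1],
    [[0,0,3],[0,0,0],1],
    [[0,0,4],[0,0,0],1],
    [[0,0,4],[0,0,0],1],
    [[0,0,4],[0,0,0],1],
  ],
)

```text
time_s: 7.7
tcp_pos: [0.5099, 0.2451, 0.2636]
tcp_rot: [-1.571, -0.0, 1.544]
contact_force: [0.6, 0.9, -0.2]
width: 0.0849
```

carry_out(
  series=[
    [[0,-3,0],[0,0,0],1],
    [[0,-3,0],[0,0,0],1],
    [[0,-3,0],[0,0,0],1],
    [[-0.1,-3,0],[0,0,0],1],
    [[-0.1,-3,0],[0,0,0],1],
    [[-0.1,-3,0],[0,0,0],1],
    [[-0.1,-2,0],[0,0,0],1],
    [[0,0,0],[0,0,0],1],
    [[0,0,0],[0,0,0],1],
  ],
)

```text
time_s: 8.82
tcp_pos: [0.5061, 0.0455, 0.2622]
tcp_rot: [-1.571, -0.0, 1.544]
contact_force: [0.2, 0.6, 0.6]
width: 0.0852
```

Run:
```python
from h import *
s=manip.get_state(); im=read_camera("wrist"); print({k:s[k] for k in('time_s','tcp_pos','tcp_rot','contact_force')})
np.save("s2.npy",s,allow_pickle=True)
cv2.imwrite("pics/w2.png",im[:,:,::-1])
yw=np.radians(-1.6);c=np.array([.504,.0385,0])
e=np.array([-np.sin(yw),np.cos(yw),0])
for n,P in(("flange",c-.05*e+[0,0,.08]),("bal",c-.0129*e+[0,0,.08])):print(n,P,proj("wrist",P,s))
```

```text
{'time_s': 8.825, 'tcp_pos': array([0.50610543, 0.04549526, 0.2621749 ]), 'tcp_rot': array([-1.57071827e+00, -2.41182711e-04,  1.54392739e+00]), 'contact_force': array([0.16346583, 0.59421665, 0.62167602])}
flange [ 0.50260392 -0.01148051  0.08      ] [[278.44672421 111.50440667]]
bal [0.50363981 0.02560503 0.08      ] [[278.31940236 155.32317853]]
```

View pics/w2.png

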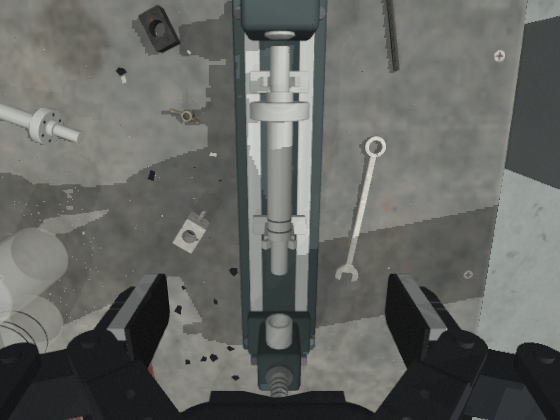

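The tailstock is back with its sleeve clear. The flange sits at (279,111), as predicted, and the axis lies along column ~279. I descend to the balance point at (0.503, 0.0255).

carry_out(
  series=[
    [[-0.15,-1,-3],[0,0,0],1],
    [[-0.15,-1,-3],[0,0,0],1],
    [[0,0,-3],[0,0,0],1],
    [[0,0,-3],[0,0,0],1],
    [[0,0,-2.1],[0,0,0],1],
    [[0,0,-2],[0,0,0],1],
    [[0,0,-2],[0,0,0],1],
    [[0,0,-2],[0,0,0],1],
    [[0,0,0],[0,0,0],1],
    [[0,0,0],[0,0,0],1],
  ],
)

```text
time_s: 10.12
tcp_pos: [0.5037, 0.0255, 0.062]
tcp_rot: [-1.572, -0.0, 1.545]
contact_force: [0.8, -0.3, -0.2]
width: 0.0855
```

carry_out(
  force=80,
  series=[
    [[0,0,0],[0,0,0],0],
    [[0,0,0],[0,0,0],-0.2],
    [[0,0,0],[0,0,0],-1],
    [[0,0,0],[0,0,0],-1],
    [[0,0,0],[0,0,0],-1],
    [[0,0,0],[0,0,0],-1],
    [[0,0,0],[0,0,0],-1],
    [[0,0,0],[0,0,0],-1],
  ],
)

```text
time_s: 11.12
tcp_pos: [0.5037, 0.0251, 0.0618]
tcp_rot: [-1.572, -0.0, 1.544]
contact_force: [1.5, -0.4, 4.6]
width: 0.0199
```

carry_out(
  series=[
    [[0,0,0.5],[0,0,0],-1],
    [[0,0,0.8],[0,0,0],-1],
    [[0,0,1],[0,0,0],-1],
    [[0,0,1.2],[0,0,0],-1],
    [[0,0,1.4],[0,0,0],-1],
    [[0,0,1.4],[0,0,0],-1],
    [[0,0,1.4],[0,0,0],-1],
    [[0,0,1.4],[0,0,0],-1],
    [[0,0,1.4],[0,0,0],-1],
    [[0,0,1.2],[0,0,0],-1],
    [[0,0,0.8],[0,0,0],-1],
    [[0,0,0.3],[0,0,0],-1],
  ],
)

```text
time_s: 12.62
tcp_pos: [0.5031, 0.0251, 0.1897]
tcp_rot: [-1.571, -0.0, 1.544]
contact_force: [-0.4, 0.4, -6.1]
width: 0.0198
```

carry_out(
  series=[
    [[0,0,0],[0,0,0],-1],
    [[0,0,0],[0,0,0],-1],
  ],
)

```text
time_s: 12.88
tcp_pos: [0.5027, 0.025, 0.1888]
tcp_rot: [-1.57, 0.0, 1.544]
contact_force: [-1.3, -0.5, -4.9]
width: 0.0201
```

Run:
```python
from h import *
s=manip.get_state(); print({k:s[k] for k in('time_s','tcp_pos','tcp_rot','contact_force','moment','width')})
a=read_camera("scene");b=read_camera("wrist")
z=cv2.resize(a[140:300,80:300],None,fx=2.6,fy=2.6,interpolation=cv2.INTER_CUBIC)
w=cv2.resize(b,(228,171)); 
c=np.zeros((416+171,572,3),np.uint8);c[:416]=z[:416,:572];c[416:,:228]=w
cv2.imwrite("pics/l1.png",c[:,:,::-1])
cv2.imwrite("pics/w3.png",b[:,:,::-1])
```

```text
{'time_s': 12.875, 'tcp_pos': array([0.50268673, 0.02503234, 0.18876395]), 'tcp_rot': array([-1.56972271e+00,  2.30539484e-04,  1.54376615e+00]), 'contact_force': array([-1.25244207, -0.53646686, -4.88950138]), 'moment': array([-0.00108488,  0.04794798,  0.01044759]), 'width': 0.02006070630782191}
```

View pics/l1.png

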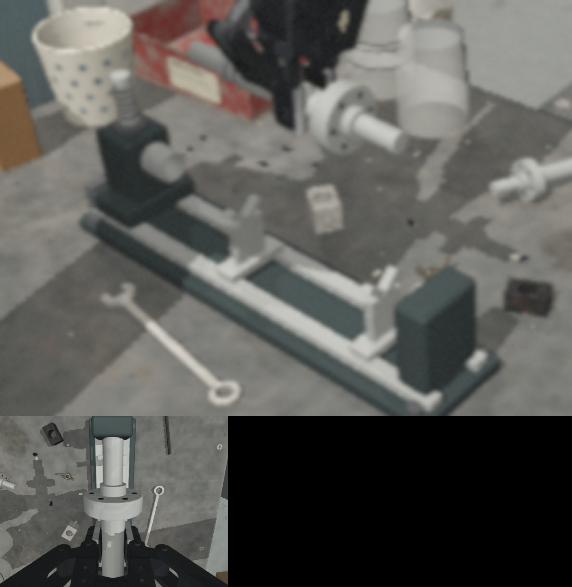

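View pics/w3.png

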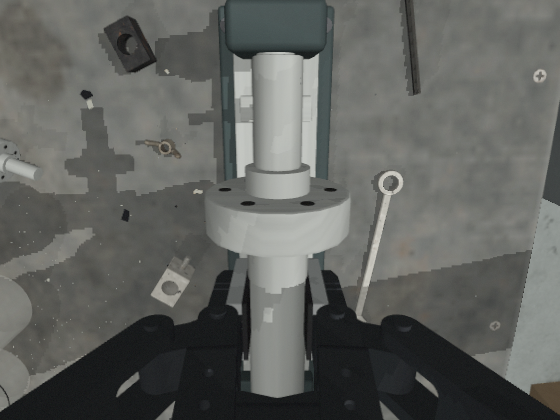

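The shaft is held in the air with the rests empty. The tailstock is fully back and the bystanders are where they were. Now a check of levelness from the free end's pixels: wrist about (277,53) for its top edge, scene about (233.5,193.5) for the end's centre.

Run:
```python
from h import *
s=manip.get_state(); Rt=R.from_euler('xyz',s['tcp_rot']).as_matrix(); g=s['tcp_pos']-.019*Rt[:,1]; print(g)
for t in (-4,-2,0,2,4):
    d=np.array([np.cos(np.radians(t))*Rt[0,0],np.cos(np.radians(t))*Rt[1,0],np.sin(np.radians(t))])
    end=g-.087*d; up=np.array([0,0,.008]); x=Rt[:,2]*.008
    print(t,"wrist end top",proj("wrist",end+up,s)[0].round(1),"scene end c",proj("scene",end,s)[0].round(1),"flange c scene",proj("scene",g-.030*d,s)[0].round(1))
    f=g-.0435*d; print("  flange far-face/width wrist",proj("wrist",[f+Rt[:,2]*.025,f-Rt[:,2]*.025],s).round(1).tolist())
```

```text
[0.50279214 0.02502225 0.20782386]
-4 wrist end top [274.2  54.2] scene end c [232.7 190.8] flange c scene [208.2 181.8]
  flange far-face/width wrist [[349.6, 195.9], [199.6, 195.7]]
-2 wrist end top [274.3  54.4] scene end c [232.9 192.4] flange c scene [208.2 182.3]
  flange far-face/width wrist [[348.8, 194.4], [200.5, 194.3]]
0 wrist end top [274.4  55. ] scene end c [233.  193.9] flange c scene [208.3 182.8]
  flange far-face/width wrist [[348.0, 193.1], [201.3, 192.9]]
2 wrist end top [274.4  56. ] scene end c [233.  195.4] flange c scene [208.3 183.3]
  flange far-face/width wrist [[347.2, 191.9], [202.2, 191.8]]
4 wrist end top [274.5  57.2] scene end c [233.  196.9] flange c scene [208.3 183.8]
  flange far-face/width wrist [[346.4, 191.0], [203.0, 190.8]]
```

carry_out(
  series=[
    [[0,0,0],[0,0,0],-1],
    [[0,0,0],[0,0,0],-1],
    [[0,0,0],[0,0,0],-1],
    [[0,0,0],[0,0,0],-1],
    [[0,0,0],[0,0,0],-1],
    [[0,0,0],[0,0,0],-1],
    [[0,0,0],[0,0,0],-1],
    [[0,0,0],[0,0,0],-1],
    [[0,0,0],[0,0,0],-1],
    [[0,0,0],[0,0,0],-1],
    [[0,0,0],[0,0,0],-1],
    [[0,0,0],[0,0,0],-1],
  ],
)

```text
time_s: 14.48
tcp_pos: [0.503, 0.0251, 0.1893]
tcp_rot: [-1.571, 0.0, 1.544]
contact_force: [0.3, -0.3, -5.0]
width: 0.02
```

carry_out(
  series=[
    [[0,0,0],[0,0,0],-1],
    [[0,0,0],[0,0,0],-1],
    [[0,0,0],[0,0,0],-1],
    [[0,0,0],[0,0,0],-1],
    [[0,0,0],[0,0,0],-1],
    [[0,0,0],[0,0,0],-1],
    [[0,0,0],[0,0,0],-1],
    [[0,0,0],[0,0,0],-1],
    [[0,0,0],[0,0,0],-1],
    [[0,0,0],[0,0,0],-1],
    [[0,0,0],[0,0,0],-1],
    [[0,0,0],[0,0,0],-1],
  ],
)

```text
time_s: 15.98
tcp_pos: [0.503, 0.0251, 0.1893]
tcp_rot: [-1.571, 0.0, 1.544]
contact_force: [-0.0, -0.2, -4.5]
width: 0.0195
```

carry_out(
  series=[
    [[0,0,0],[0,0,0],-1],
    [[0,0,0],[0,0,0],-1],
    [[0,0,0],[0,0,0],-1],
    [[0,0,0],[0,0,0],-1],
    [[0,0,0],[0,0,0],-1],
    [[0,0,0],[0,0,0],-1],
    [[0,0,0],[0,0,0],-1],
    [[0,0,0],[0,0,0],-1],
    [[0,0,0],[0,0,0],-1],
    [[0,0,0],[0,0,0],-1],
    [[0,0,0],[0,0,0],-1],
    [[0,0,0],[0,0,0],-1],
  ],
)

```text
time_s: 17.48
tcp_pos: [0.503, 0.025, 0.1893]
tcp_rot: [-1.571, 0.0, 1.544]
contact_force: [0.1, 0.4, -5.2]
width: 0.0197
```

Run:
```python
from h import *
b=read_camera("wrist").astype(int); o=cv2.imread("pics/w3.png")[:,:,::-1].astype(int)
d=abs(b-o).max(2); print("diff mean",d.mean(),"px>40:",(d>40).sum())
s=manip.get_state(); print(s['time_s'],s['tcp_pos'],s['width'],s['contact_force'],s['moment'])
from station import order
print(order.sign_off())
```

```text
diff mean 2.3086904761904763 px>40: 420
17.525 [0.50301253 0.02508106 0.18927734] 0.01987344083714899 [ 0.11467502 -0.51462318 -4.5134411 ] [-0.0358514  -0.01556127  0.03561909]
the job is handed in; nothing more can be done
None
```

The tailstock is back against its stop, and the shaft is held level above the rests. I handed the job in at 17.5 s with the shaft still gripped.

- **Tailstock:** I slid it back about 67 mm by its knob. It then stopped moving while the push rose to 14 N, and I released it there. Later pictures show it still back with its sleeve clear of the shaft.
- **Shaft:** I gripped it at its balance point with 80 N and lifted it straight up by about 12.7 cm. I held it still for about 4.6 s (TCP steady to under 1 mm, wrist moment near zero).
- **Level:** The free end in the scene picture was within about half a pixel of where a level shaft would be, so level to roughly 1–2°. The wrist view was 2 px off, but it hardly shows tilt.
- **Bystanders:** None had visibly moved in the pictures.
- **Disagreements:** My first reading of the rests put the stand about 5 mm off along its length from the bed, flange and shaft-end readings. I used the latter, and the wrist camera confirmed them. The last wrist picture differed from the one at the start of the hold in 420 pixels, which I took for noise and did not look at.

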